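# Load the red vial and set the light shield to 35 degrees

### The arm

A 6-joint arm with a two-finger parallel gripper is mounted at the origin on the work surface. World frame = base frame: x ahead of the robot, y to its left, z up, the work surface at z = 0. Lengths are in m, angles in rad, forces in N, time in s.
With the tool pointing down it reaches from about 0.35 to 0.775 m from the base axis. Payload 7.3 kg.
Tool frame: the origin (TCP) lies on the front face of the gripper's body, between the roots of the fingers; the fingertips stand ahead of it and the grasp point (between the pads) lies 47 mm ahead of it (finger_overhang is the z of the fingertips in the tool frame, in m); z points along the fingers, y is the line along which they close (so a half turn about z gives the same grasp; the last joint's range is limited). The gripper opens to 92 mm and grips with 3 to 60 N. Pads are 19 mm wide; open, the fingers measure 130 mm over their backs; the gripper's body (75 mm by 190 mm) begins 47 mm behind the grasp point.
Start: joints at [-1.388, 0.342, 1.524, -0, 1.275, -0.146], TCP at [0.17, -0.497, 0.292] pointing down, gripper open.
Joint ranges: [-2.53, 2.53], [-0.77, 2.02], [0.04, 2.7], [-1, 4.14], [0.28, 2.66], [-3.11, 3.11]. Speed limits (rad/s): [2.57, 2.57, 3.14, 3.14, 3.14, 3.14].

### API

Orientations are given as [roll, pitch, yaw] about the fixed x, y, z axes, in that order (R = Rz(yaw) Ry(pitch) Rx(roll)).
In Python, from cell import * gives the robot as it stands. The module is installed in compiled form; this text tells all that it offers.
- The arm moves only by the tool arm_command, never from a script. Its argument "series" is a list of rows, each an object of numbers: "x", "y", "z": the shift along the tool's x, y, z in mm; "rx", "ry", "rz": the turn, a rotation vector about the tool's x, y, z in degrees. A call has 1 to 20 rows; each row is the pose to reach, as a shift and turn from the pose commanded when the call began, along the tool's axes at that moment; what a row does not reach only later rows make up. A row lasts 1/10 s, in which the tool goes at most 50 mm and 8.59 degrees, less where a joint would pass 70% of its speed; a pose out of reach is approached as far as the arm can. A call with a gripper value outside its range is refused whole. "hand" is the finger opening in mm, from 0 to 91.8, set as the call begins (left out, the last holds). The fingers move at their own pace and stop on an object; "squeeze" is the grip in N (left out, the last holds). Time passes only in rows, so rows that repeat a pose let the fingers close. It gives the time, the measured TCP pose, the force, the opening and the grip force at its end, in the units of the state.
- observe(): the state, without advancing time (a new reading comes with each control period).
- read_camera(name): name is "scene" or "top"; returns a dict with "pixels" (384x512x3 uint8, blue, green, red), "K" (3x3 intrinsics, pixels), "rvec" (rotation vector, rad) and "tvec" (3), from world to camera coordinates, as OpenCV has them. Camera axes: x right, y down, z forward; pixel columns grow to the right and rows downward; lengths in m; the calibration is good to about 2 mm. A picture is of the moment at which its call begins. There is no depth.
- hand_in(): hands the job in; it is judged then, once.
Trained networks look in a picture, given as the dict that the camera call returned (one of the last four; its "shot" number tells which), for a name from the list of things; names that differ only in an ending like _2 or _b are one class to them, and where a whole thing is asked for, a point or a joint stands for the part that bears it (a point fixed in the world has none). Each returns a list of dicts, best first, with "confidence" (0 to 1); they miss things now and then, are a little off and sometimes report something else, mostly with a low value. They report only what shows in the picture. A call takes as long as a camera call.
- boxes_of(picture, query): "point" ([x, y, z] in m, in world coordinates, good to about 4 mm: the middle of the surface that is visible of it).
- trace(picture, query): "pixels" (384x512 bool, what is visible of it).
- mark_of(picture, query): "point" ([x, y, z] in m, in world coordinates, good to about 4 mm: a listed point, or the origin of a listed thing).
The state is a dict: "time": time; "qpos": joint angles; "qvel": joint speeds; "joint_efforts": joint torques, N m; "tool_pos": TCP position; "tool_rot": TCP orientation; "contact_force": force on the tool from outside, world axes, zero at the start; "torque": the same for the moment, N m; "opening": finger opening in m; "grip_force": force on a finger pad.
Only numpy, scipy, OpenCV 4.12 (cv2) and the standard library are available. Lean on these libraries where they do the work, as an engineer would, in place of code of your own. Each camera call takes 0.05 s, during which the arm holds its last target. There are 200 camera calls.

### The job

Take the red-capped vial out of the sloped bin and lay it lengthways on the two white rails over the blue pad in the grey tray, in the middle of the pad. Once it lies there and you have let go, fold the tray's amber light-shield cover down from its open position to the red mark on the arc, 35 degrees above level, and leave it standing there. Leave the other three vials, the bottle, the small carton and the blue rack where they are.

Things in the scene. Friction and masses are not known exactly. Their poses are not given: they have to be found in the camera images.
- vial_red: Clear vial with red cap and white label, a cylinder 18 mm in diameter and 80 mm long (cap included), 20 to 40 g. Origin at its centre, x along its length from the cap (at -x) to the bottom end. It starts lying in one of the bin's three bays, its cap at the low front end.
- vial_green: The same vial with a green cap, in another bay of the bin; leave it.
- vial_yellow: The same vial with a yellow cap, in another bay of the bin; leave it.
- vial_white: The same vial with a white cap, already lying in the tray on the pair of rails that has no blue pad; leave it.
- bin: Fixed bin, 244 mm wide (y), origin under its middle on the bench, low front lip at x = -67 mm, back at x = 65. Its floor rises at 35 degrees towards +x. Three bays at y = -76, 0, 76 mm, each 74 mm wide between 14 mm high blue dividers, lip 15 mm. A vial lies up the slope on two rails in mid-bay, axis 15 mm above the sloping floor, centre at x = -40, z = 58 mm.
- bin_rail (a point): Middle of the lower front edge of the blue label rail over the bin: 26 mm to -x of the bin's origin, 135 mm above the bench. The rail is 14 mm high, runs back 36 mm from here and spans the bin's whole width (248 mm) on side arms. It bars a vertical gripper from a vial's middle: lean the tool back towards the robot, square to the slope.
- station: Fixed grey tray, 140 (x) by 160 mm (y), origin under its middle on the bench; walls 5 mm thick, rim 45 mm high, inner floor 20 mm high. Two cradles at y = -34 and 34 mm, centred at x = -12 mm: each two white rails along x, 100 mm long, 7.5 mm high, 10 mm apart. Cover hinged on the far (+x) rim. A white quarter arc, radius 60 mm about the hinge, stands at y = 88 mm with a red mark at 35 degrees.
- pad: Blue pad, 100 (x) by 50 (y) by 2 mm, fixed to the tray's floor under the free cradle; origin at the centre of its underside, x along the rails. A vial laid in place has its centre 15 mm above this origin.
- cover (a joint): Angle in rad of the amber cover: 0 lies shut on the rim, 1.571 stands upright, limit 1.95. It starts between 1.35 and 1.85. To be set to 35 degrees (0.611). A stiff hinge: it stays wherever it is left and takes about 2 to 3 N at the bar. The cover is a plate 130 mm from hinge to edge, 160 mm wide, 5 mm thick.
- cover_bar (a point): Middle of the cover's black round grip bar, 12 mm in diameter, parallel to the hinge, 155 mm from it and 19 mm clear of the plate's edge, free over 94 mm between its two lugs.
- cover_hinge (a point): Middle of the hinge line: 70 mm to +x of the tray's origin, 48 mm above the bench; axes as the tray's, the hinge runs along y.
- bottle: Amber bottle standing, 48 mm in diameter, 120 mm high; bystander.
- carton: Small white and blue carton, 75 by 50 by 45 mm; bystander.
- rack: Small open blue rack, 90 by 50 by 35 mm; bystander.

How it is judged:
By the outcome, as a careful person would: the job done as asked, in the order asked, and still so for the second after the job is handed in, with the robot touching nothing.
It also fails if it takes over 64 s, if anything falls off the work surface, if the arm or the gripper's body presses on something with over 40 N, if the wrist force passes 120 N, or if a joint passes its speed limit or range.

## Working session

There is one attempt and no reset: what is moved stays moved. The work goes in short steps, Python scripts to look and compute and a tool call to move; the robot and the scene stay as the last step left them, time stands still between calls to the robot, and variables do not carry over. Pictures are saved under pics/ and viewed, at most 10 in all, crops included, and the job is handed in when it is done.

Besides the shell and the picture viewer there is one more tool, called after "Call:" in YAML: its name, and indented under it one key for each argument. arm_command: Moves the arm, as the interface text tells. Its arguments: {"type":"object","properties":{"series":{"type":"array"},"hand":{"type":"number"},"squeeze":{"type":"number"}},"required":["series"]}

```bash
mkdir -p pics
python3 - <<'E'
from cell import *
import cv2,numpy as np
s=observe(); print({k:np.round(v,3).tolist() for k,v in s.items()})
for c in ["scene","top"]:
    p=read_camera(c); cv2.imwrite(f"pics/{c}0.png",p["pixels"])
    for q in ["vial_red","vial_green","vial_yellow","vial_white","bin","bin_rail","station","pad","cover","cover_bar","cover_hinge","bottle","carton","rack"]:
        r=mark_of(p,q)
        print(c,q,[(np.round(d["point"],3).tolist(),round(d["confidence"],2)) for d in r[:2]])
E
```

```text
{'time': 0.0, 'qpos': [-1.388, 0.343, 1.525, -0.0, 1.275, -0.146], 'qvel': [-0.001, 0.001, 0.002, 0.001, -0.001, -0.001], 'joint_efforts': [0.001, -43.123, -24.421, 0.072, 0.056, -0.0], 'tool_pos': [0.169, -0.497, 0.292], 'tool_rot': [-3.14, -0.0, 0.329], 'contact_force': [0.493, 0.621, 0.07], 'torque': [0.01, 0.009, 0.003], 'grip_force': 0.0, 'opening': 0.092}
scene vial_red [([0.451, 0.217, 0.056], 0.58)]
scene vial_green [([0.465, 0.143, 0.057], 0.55), ([0.493, 0.226, 0.002], 0.53)]
scene vial_yellow [([0.44, 0.294, 0.056], 0.61)]
scene vial_white [([0.522, -0.181, 0.037], 0.62)]
scene bin [([0.504, -0.247, 0.022], 0.22)]
scene bin_rail [([0.466, 0.22, 0.138], 0.97)]
scene station [([0.463, 0.143, 0.056], 0.57), ([0.525, -0.21, -0.002], 0.56)]
scene pad [([0.504, -0.247, 0.018], 0.89)]Traceback (most recent call last):
  File "<stdin>", line 7, in <module>
ValueError: it knows: bin, bin_rail, bottle, carton, cover_bar, cover_hinge, pad, rack, station, vial_green, vial_red, vial_white, vial_yellow
```

Run:
```python
from cell import *
import cv2,numpy as np
for c in ["scene","top"]:
    p=read_camera(c); cv2.imwrite(f"pics/{c}1.png",p["pixels"])
    R=cv2.Rodrigues(p["rvec"])[0]; print(c,"cam pos",np.round(-R.T@p["tvec"],3))
    for q in (["cover_bar","cover_hinge","bottle","carton","rack"] if c=="scene" else ["vial_red","vial_green","vial_yellow","vial_white","bin","bin_rail","station","pad","cover_bar","cover_hinge","bottle","carton","rack"]):
        r=mark_of(p,q)
        print(c,q,[(np.round(d["point"],3).tolist(),round(d["confidence"],2)) for d in r[:2]])
im=np.vstack([cv2.imread("pics/scene1.png"),cv2.imread("pics/top1.png")])
```

```text
scene cam pos [0.827 0.384 0.644]
scene cover_bar [([0.621, -0.237, 0.199], 0.92), ([0.491, 0.226, 0.001], 0.44)]
scene cover_hinge [([0.598, -0.227, 0.048], 0.86), ([0.619, -0.236, 0.199], 0.53)]
scene bottle [([0.674, 0.024, -0.001], 0.75), ([0.466, 0.222, 0.134], 0.2)]
scene carton [([0.579, 0.004, 0.001], 0.79)]
scene rack [([0.432, 0.012, 0.002], 0.72)]
top cam pos [ 0.429 -0.012  0.916]
top vial_red [([0.454, 0.217, 0.058], 0.71)]
top vial_green [([0.461, 0.144, 0.058], 0.73)]
top vial_yellow [([0.437, 0.289, 0.057], 0.76), ([0.462, 0.145, 0.061], 0.41)]
top vial_white [([0.522, -0.178, 0.036], 0.68)]
top bin [([0.491, 0.222, -0.004], 0.79)]
top bin_rail [([0.463, 0.218, 0.133], 0.93), ([0.426, 0.008, 0.001], 0.2)]
top station [([0.524, -0.217, -0.003], 0.9)]
top pad [([0.509, -0.244, 0.019], 0.89), ([0.437, 0.288, 0.059], 0.55)]
top cover_bar [([0.616, -0.235, 0.201], 0.81), ([0.576, -0.003, 0.003], 0.36)]
top cover_hinge [([0.593, -0.229, 0.047], 0.89)]
top bottle [([0.669, 0.025, -0.005], 0.85)]
top carton [([0.578, -0.002, 0.002], 0.71), ([0.429, 0.009, -0.001], 0.37)]
top rack [([0.427, 0.012, -0.002], 0.61)]
```

View pics/scene0.png

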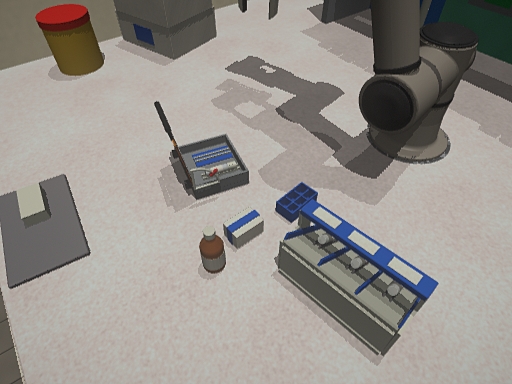

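Run:
```python
import cv2
a=cv2.imread("pics/top1.png"); b=cv2.imread("pics/scene1.png")
cv2.imwrite("pics/top1b.png",cv2.resize(a,(796,597),interpolation=cv2.INTER_CUBIC))
```

```text
(no output)
```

View pics/top1b.png

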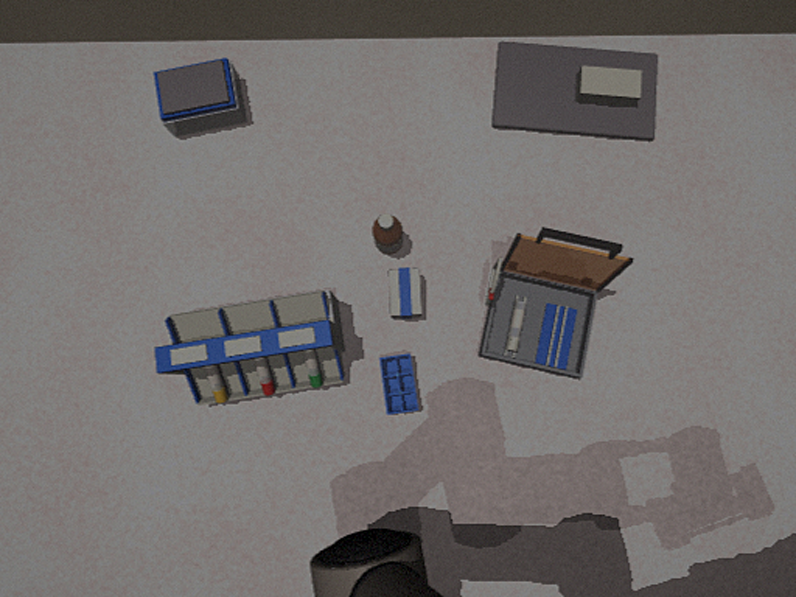

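The red vial lies in the bin's middle bay (cap at about (268,385) in the enlarged top view). The pad is in the tray's right-hand cradle at (555,335), and the cover stands slightly past upright with its bar at about (580,240).

```bash
cat > h.py <<'E'
from cell import *
import cv2,numpy as np
from scipy.spatial.transform import Rotation as Rn
def back(p,uv,z):
    uv=np.float64(uv).reshape(-1,1,2); n=cv2.undistortPoints(uv,p["K"],None).reshape(-1,2)
    R=cv2.Rodrigues(p["rvec"])[0]; c=-R.T@p["tvec"]; d=np.c_[n,np.ones(len(n))]@R
    return c+d*((z-c[2])/d[:,2])[:,None]
def pos(): 
    s=observe(); return np.array(s["tool_pos"]),Rn.from_euler("xyz",s["tool_rot"])
def go(grasp,R,off=0):
    "shift (mm) and turn (deg) in the tool frame to bring the grasp point there"
    t,R0=pos(); tcp=np.array(grasp)-R.apply([0,0,.047+off])
    print("shift",np.round(R0.inv().apply(tcp-t)*1000,1),"turn",np.round((R0.inv()*R).as_rotvec(degrees=True),2),"tcp",np.round(tcp,4))
E
python3 - <<'E'
from h import *
import cell; print("overhang",getattr(cell,"finger_overhang",None), [n for n in dir(cell) if n[0]!="_"][:40])
def rect(p,m,z):
    v,u=np.nonzero(m); w=back(p,np.c_[u,v],z)[:,:2]*1000
    r=cv2.minAreaRect(w.astype(np.float32)); return np.round(r[0],1),np.round(r[1],1),round(r[2],1)
p=read_camera("top")
for q,z in [("pad",.022),("vial_red",.058),("vial_white",.035),("vial_green",.058),("vial_yellow",.058),("rack",.035)]:
    r=trace(p,q)
    if r: print(q,r[0]["confidence"],rect(p,r[0]["pixels"],z))
im=p["pixels"].astype(int); r=trace(p,"bin")
m=r[0]["pixels"]&(im[...,0]>im[...,2]*1.7)&(im[...,0]>80)
n,l,st,c=cv2.connectedComponentsWithStats(m.astype(np.uint8)); k=1+st[1:,4].argmax()
v,u=np.nonzero(l==k); print("rail",rect(p,l==k,.149))
for c in ["top","scene"]:
  p=read_camera(c)
  for q in ["vial_red","vial_yellow","vial_green","bin_rail","pad","station","vial_white","cover_hinge","cover_bar","bin"]:
    r=mark_of(p,q); print(c,q,[(np.round(d["point"],4).tolist(),round(d["confidence"],2)) for d in r[:1]])
E
```

```text
overhang 0.0655 ['IKError', 'boxes_of', 'finger_overhang', 'hand_in', 'mark_of', 'observe', 'read_camera', 'trace']
pad 0.46 (array([676.9,  26. ]), array([61.6, 44.1]), 0.3)
vial_red 0.67 (array([442.3, 216.1]), array([57.4, 18. ]), 16.2)
vial_white 0.78 (array([ 522.3, -178.3]), array([20.7, 82.8]), 76.1)
vial_green 0.74 (array([572.2,  -1.5]), array([79.6, 49. ]), 0.1)
vial_yellow 0.56 (array([430.9, 291.9]), array([59.1, 20. ]), 23.1)
rack 0.63 (array([430.1,  10.7]), array([90.4, 50.7]), 8.6)
rail (array([489.7, 224.2]), array([ 50.6, 246.4]), 9.0)
top vial_red [([0.4508, 0.2205, 0.0606], 0.69)]
top vial_yellow [([0.4357, 0.288, 0.0594], 0.76)]
top vial_green [([0.4627, 0.1438, 0.0573], 0.52)]
top bin_rail [([0.4622, 0.2185, 0.135], 0.6)]
top pad [([0.5088, -0.2432, 0.0234], 0.86)]
top station [([0.5251, -0.2175, -0.0034], 0.58)]
top vial_white [([0.5187, -0.1777, 0.0349], 0.62)]
top cover_hinge [([0.5956, -0.2316, 0.0484], 0.8)]
top cover_bar [([0.6195, -0.2349, 0.2043], 0.82)]
top bin [([0.4953, 0.2198, -0.0053], 0.7)]
scene vial_red [([0.4483, 0.2193, 0.0564], 0.63)]
scene vial_yellow [([0.4378, 0.2967, 0.0535], 0.63)]
scene vial_green [([0.4642, 0.1426, 0.0536], 0.48)]
scene bin_rail [([0.465, 0.2215, 0.1345], 0.93)]
scene pad [([0.5038, -0.2495, 0.0217], 0.75)]
scene station [([0.526, -0.21, -0.0024], 0.82)]
scene vial_white [([0.5204, -0.1777, 0.0355], 0.51)]
scene cover_hinge [([0.5942, -0.2296, 0.0477], 0.67)]
scene cover_bar [([0.6184, -0.2355, 0.1997], 0.76)]
scene bin [([0.4932, 0.2253, 0.0013], 0.67)]
```

```bash
cat >> h.py <<'E'
BY,TY=np.radians(9.4),np.radians(-12.5)
VIAL=np.array([.451,.218,.058]); PAD=np.array([.5065,-.2455,.035])
RG=Rn.from_euler("xyz",[np.pi,-np.radians(35),BY]); RP=Rn.from_euler("xyz",[np.pi,0,TY])
HINGE=np.array([.5952,-.2295,.048])
E
python3 - <<'E'
from h import *
t,R0=pos()
for w in [[.40,-.15,.33]]: print(np.round(R0.inv().apply(np.array(w)-t)*1000,1))
go(VIAL,RG,.0085+.09); go(VIAL,RG,.0085)
E
```

```text
[ 330.1 -253.9  -37.8]
shift [ 414.9 -599.4  115. ] turn [-2.88 34.92  9.15] tcp [0.3687 0.2044 0.1772]
shift [ 465.8 -590.9  188.7] turn [-2.88 34.92  9.15] tcp [0.4196 0.2128 0.1035]
```

Call:
arm_command:
  series:
    - {"x": 330,"y": -254,"z": -38}
    - {"x": 330,"y": -254,"z": -38}
    - {"x": 330,"y": -254,"z": -38}
    - {"x": 330,"y": -254,"z": -38}
    - {"x": 330,"y": -254,"z": -38}
    - {"x": 330,"y": -254,"z": -38}
    - {"x": 330,"y": -254,"z": -38}
    - {"x": 330,"y": -254,"z": -38}
    - {"x": 330,"y": -254,"z": -38}
    - {"x": 415,"y": -599,"z": 115,"rx": -2.88,"ry": 34.92,"rz": 9.15}
    - {"x": 415,"y": -599,"z": 115,"rx": -2.88,"ry": 34.92,"rz": 9.15}
    - {"x": 415,"y": -599,"z": 115,"rx": -2.88,"ry": 34.92,"rz": 9.15}
    - {"x": 415,"y": -599,"z": 115,"rx": -2.88,"ry": 34.92,"rz": 9.15}
    - {"x": 415,"y": -599,"z": 115,"rx": -2.88,"ry": 34.92,"rz": 9.15}
    - {"x": 415,"y": -599,"z": 115,"rx": -2.88,"ry": 34.92,"rz": 9.15}
    - {"x": 415,"y": -599,"z": 115,"rx": -2.88,"ry": 34.92,"rz": 9.15}
    - {"x": 415,"y": -599,"z": 115,"rx": -2.88,"ry": 34.92,"rz": 9.15}
    - {"x": 415,"y": -599,"z": 115,"rx": -2.88,"ry": 34.92,"rz": 9.15}
    - {"x": 415,"y": -599,"z": 115,"rx": -2.88,"ry": 34.92,"rz": 9.15}
    - {"x": 415,"y": -599,"z": 115,"rx": -2.88,"ry": 34.92,"rz": 9.15}
  hand: 32
  squeeze: 12

```text
invalid input
```

Run:
```python
from h import *
s=observe(); print({k:np.round(s[k],3).tolist() for k in ["time","qpos","tool_pos","tool_rot","opening","contact_force"]})
go(VIAL,RG,.0985); go(VIAL,RG,.0085)
for c in ["top","scene"]:
  p=read_camera(c); cv2.imwrite(f"pics/{c}2.png",p["pixels"])
  for q in ["vial_red","bin_rail"]:
    print(c,q,[(np.round(d["point"],4).tolist(),round(d["confidence"],2)) for d in mark_of(p,q)[:1]])
  if c=="scene": cv2.imwrite("pics/s2c.png",cv2.resize(p["pixels"][150:384,210:480],None,fx=2.4,fy=2.4))
```

```text
{'time': 2.95, 'qpos': [-1.388, 0.342, 1.524, -0.0, 1.275, -0.146], 'tool_pos': [0.17, -0.497, 0.292], 'tool_rot': [3.142, 0.0, 0.329], 'opening': 0.092, 'contact_force': [0.786, 0.554, 0.077]}
shift [ 414.9 -599.4  115. ] turn [-2.88 34.92  9.15] tcp [0.3687 0.2044 0.1772]
shift [ 465.8 -590.9  188.7] turn [-2.88 34.92  9.15] tcp [0.4196 0.2128 0.1035]
top vial_red [([0.4488, 0.219, 0.0568], 0.57)]
top bin_rail [([0.4646, 0.2173, 0.1344], 0.75)]
scene vial_red [([0.4507, 0.2184, 0.0568], 0.69)]
scene bin_rail [([0.4647, 0.2215, 0.1373], 0.79)]
```

View pics/s2c.png

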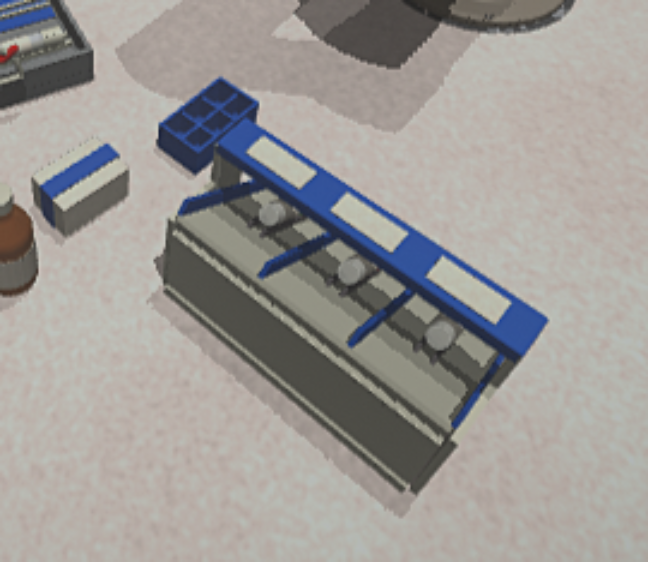

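The move was refused, so the arm hasn't moved. The picture shows the bin from behind, with the red vial's bottom end at about (352,270). I'll retry with all six keys in every row.

Call:
arm_command:
  series:
    - {"x": 330,"y": -254,"z": -38,"rx": 0,"ry": 0,"rz": 0}
    - {"x": 330,"y": -254,"z": -38,"rx": 0,"ry": 0,"rz": 0}
    - {"x": 330,"y": -254,"z": -38,"rx": 0,"ry": 0,"rz": 0}
    - {"x": 330,"y": -254,"z": -38,"rx": 0,"ry": 0,"rz": 0}
    - {"x": 330,"y": -254,"z": -38,"rx": 0,"ry": 0,"rz": 0}
    - {"x": 330,"y": -254,"z": -38,"rx": 0,"ry": 0,"rz": 0}
    - {"x": 330,"y": -254,"z": -38,"rx": 0,"ry": 0,"rz": 0}
    - {"x": 330,"y": -254,"z": -38,"rx": 0,"ry": 0,"rz": 0}
    - {"x": 330,"y": -254,"z": -38,"rx": 0,"ry": 0,"rz": 0}
  hand: 32
  squeeze: 12

```text
time: 4.15
tool_pos: [0.4014, -0.1466, 0.3309]
tool_rot: [3.141, -0.002, 0.332]
contact_force: [-0.0, 0.4, -0.3]
opening: 0.0323
grip_force: 0.0
```

Run:
```python
from h import *
go(VIAL,RG,.0985)
```

```text
shift [  83.4 -342.5  153.8] turn [-2.94 34.82  9.35] tcp [0.3687 0.2044 0.1772]
```

Call:
arm_command:
  series:
    - {"x": 83,"y": -342,"z": 154,"rx": -2.9,"ry": 34.9,"rz": 9.2}
    - {"x": 83,"y": -342,"z": 154,"rx": -2.9,"ry": 34.9,"rz": 9.2}
    - {"x": 83,"y": -342,"z": 154,"rx": -2.9,"ry": 34.9,"rz": 9.2}
    - {"x": 83,"y": -342,"z": 154,"rx": -2.9,"ry": 34.9,"rz": 9.2}
    - {"x": 83,"y": -342,"z": 154,"rx": -2.9,"ry": 34.9,"rz": 9.2}
    - {"x": 83,"y": -342,"z": 154,"rx": -2.9,"ry": 34.9,"rz": 9.2}
    - {"x": 83,"y": -342,"z": 154,"rx": -2.9,"ry": 34.9,"rz": 9.2}
    - {"x": 83,"y": -342,"z": 154,"rx": -2.9,"ry": 34.9,"rz": 9.2}
    - {"x": 83,"y": -342,"z": 154,"rx": -2.9,"ry": 34.9,"rz": 9.2}
    - {"x": 83,"y": -342,"z": 154,"rx": -2.9,"ry": 34.9,"rz": 9.2}
    - {"x": 83,"y": -342,"z": 154,"rx": -2.9,"ry": 34.9,"rz": 9.2}
    - {"x": 83,"y": -342,"z": 154,"rx": -2.9,"ry": 34.9,"rz": 9.2}

```text
time: 5.35
tool_pos: [0.3668, 0.1892, 0.2135]
tool_rot: [3.107, -0.567, 0.161]
contact_force: [-0.2, -0.2, -1.1]
opening: 0.0318
grip_force: 0.0
```

Run:
```python
from h import *
s=observe(); print({k:np.round(s[k],3).tolist() for k in ["time","qpos","tool_pos","tool_rot","opening","contact_force"]})
go(VIAL,RG,.0985); go(VIAL,RG,.0085)
```

```text
{'time': 5.35, 'qpos': [0.385, 0.088, 2.266, -0.579, 0.283, 2.322], 'tool_pos': [0.367, 0.189, 0.214], 'tool_rot': [3.107, -0.567, 0.161], 'opening': 0.032, 'contact_force': [-0.211, -0.244, -1.079]}
shift [-15.9 -15.9  32.4] turn [ 2.1   2.52 -0.12] tcp [0.3687 0.2044 0.1772]
shift [-12.  -19.1 122.3] turn [ 2.1   2.52 -0.12] tcp [0.4196 0.2128 0.1035]
```

Call:
arm_command:
  series:
    - {"x": -14,"y": -18,"z": 45,"rx": 2.1,"ry": 2.5,"rz": -0.1}
    - {"x": -14,"y": -18,"z": 70,"rx": 2.1,"ry": 2.5,"rz": -0.1}
    - {"x": -14,"y": -18,"z": 70,"rx": 2.1,"ry": 2.5,"rz": -0.1}
    - {"x": -14,"y": -18,"z": 70,"rx": 2.1,"ry": 2.5,"rz": -0.1}

```text
time: 5.75
tool_pos: [0.3392, 0.2852, 0.1661]
tool_rot: [-3.051, -0.539, 0.018]
contact_force: [3.4, -1.4, 0.6]
opening: 0.032
grip_force: 0.0
```

Run:
```python
from h import *
s=observe(); print({k:np.round(s[k],3).tolist() for k in ["time","qpos","tool_pos","tool_rot","opening","contact_force"]})
go(VIAL,RG,.0585); go(VIAL,RG,.0085)
```

```text
{'time': 5.75, 'qpos': [0.66, 0.264, 2.225, -0.997, 0.283, 3.106], 'tool_pos': [0.339, 0.285, 0.166], 'tool_rot': [-3.051, -0.539, 0.018], 'opening': 0.032, 'contact_force': [3.419, -1.353, 0.602]}
shift [32.4 81.7 37.4] turn [-0.61  3.78 -7.19] tcp [0.3913 0.2081 0.1444]
shift [35.8 82.  87.3] turn [-0.61  3.78 -7.19] tcp [0.4196 0.2128 0.1035]
```

Call:
arm_command:
  series:
    - {"x": 0,"y": 20,"z": -10,"rx": 0,"ry": -8,"rz": 0}
    - {"x": 0,"y": 50,"z": -20,"rx": 0,"ry": -16,"rz": 0}
    - {"x": 0,"y": 80,"z": -30,"rx": 0,"ry": -24,"rz": 0}

```text
time: 6.05
tool_pos: [0.3387, 0.234, 0.1757]
tool_rot: [-3.11, -0.409, 0.022]
contact_force: [0.7, -0.4, -0.5]
opening: 0.032
grip_force: 0.0
```

Run:
```python
from h import *
s=observe(); print({k:np.round(s[k],4).tolist() for k in ["time","qpos","tool_pos","tool_rot","contact_force"]})
```

```text
{'time': 6.05, 'qpos': [0.5177, 0.1935, 2.2115, -0.4364, 0.3911, 2.4357], 'tool_pos': [0.3387, 0.234, 0.1757], 'tool_rot': [-3.1097, -0.4094, 0.0222], 'contact_force': [0.704, -0.4231, -0.4532]}
```

Call:
arm_command:
  series:
    - {"x": 20,"y": 20,"z": -20,"rx": 0,"ry": 0,"rz": -8}
    - {"x": 20,"y": 20,"z": -30,"rx": 0,"ry": 0,"rz": -8}

```text
time: 6.25
tool_pos: [0.3466, 0.212, 0.211]
tool_rot: [3.111, -0.411, 0.174]
contact_force: [-0.7, 0.1, -0.0]
opening: 0.0321
grip_force: 0.0
```

Run:
```python
from h import *
s=observe(); print({k:np.round(s[k],4).tolist() for k in ["time","qpos","tool_pos","tool_rot","contact_force"]})
```

```text
{'time': 6.25, 'qpos': [0.4455, 0.1044, 2.181, -0.2972, 0.4843, 2.0859], 'tool_pos': [0.3466, 0.212, 0.211], 'tool_rot': [3.1111, -0.4112, 0.1745], 'contact_force': [-0.7027, 0.0717, -0.0406]}
```

```bash
cat > kin.py <<'E'
import numpy as np
from scipy.optimize import least_squares
from scipy.spatial.transform import Rotation as Rn
D=[([-1.388,.3425,1.5245,0,1.275,-.146],[.1696,-.497,.292],[3.1416,0,.329]),
([.385,.088,2.266,-.579,.283,2.322],[.3668,.1892,.2135],[3.107,-.567,.161]),
([.66,.264,2.225,-.997,.283,3.106],[.3392,.2852,.1661],[-3.051,-.539,.018]),
([.5177,.1935,2.2115,-.4364,.3911,2.4357],[.3387,.234,.1757],[-3.1097,-.4094,.0222]),
([.4455,.1044,2.181,-.2972,.4843,2.0859],[.3466,.212,.211],[3.1111,-.4112,.1745])]
z=lambda a:Rn.from_euler("z",a); y=lambda a:Rn.from_euler("y",a)
def fk(q,P):
    al,s4,s6,c6,d1,a1,a2,L2,b,c,e,f=P
    R1=z(q[0]); R2=R1*y(q[1]); R3=R1*y(q[1]+q[2]); Rw=R1*y(q[1]+q[2]+al)*z(s4*q[3])*y(q[4]-al); R=Rw*z(s6*q[5]+c6)
    return np.array([0,0,d1])+R1.apply([a1,0,0])+R2.apply([a2,0,L2])+R3.apply([b,0,c])+Rw.apply([e,0,f]),R
def res(P):
    r=[]
    for q,t,o in D:
        p,R=fk(q,P); r+=[*(p-t),*(.3*(Rn.from_euler("xyz",o).inv()*R).as_rotvec())]
    return np.r_[r,1e-3*np.array(P[5:11])]
def fit():
    best=None
    for s4 in(1,-1):
      for s6 in (1,-1):
        for c6 in (np.pi/2,-np.pi/2):
          for al in (0,-1.57,-.5):
            o=least_squares(lambda v:res(np.r_[v[0],s4,s6,v[1:]]),[al,c6,.36,0,0,.3,.05,.3,.05,.15])
            if best is None or o.cost<best[0]: best=(o.cost,np.r_[o.x[0],s4,s6,o.x[1:]])
    return best
LO=np.array([-2.53,-.77,.04,-1,.28,-3.11]);HI=np.array([2.53,2.02,2.7,4.14,2.66,3.11])
def ik(t,R,P,q0):
    f=lambda q:(lambda a:np.r_[(a[0]-t)*10,(R.inv()*a[1]).as_rotvec()])(fk(q,P))
    b=None
    for k in range(12):
        rng=np.random.default_rng(k); g=np.clip(np.array(q0)+(k>0)*rng.normal(0,.7,6),LO+.01,HI-.01)
        o=least_squares(f,g,bounds=(LO,HI))
        if b is None or o.cost<b.cost-1e-9: b=o
    return b.x,b.cost
if __name__=="__main__":
    c,P=fit(); print(c,np.round(P,4)); r=res(P); print(np.round(r[:30].reshape(5,6)*1000,1)); np.save("P.npy",P)
E
python3 kin.py
```

```text
0.00442118114045017 [ 4.0000e-04  1.0000e+00  1.0000e+00  1.5709e+00 -8.3100e-02  1.8730e-01
 -1.4200e-02  3.0250e-01 -8.7400e-02  1.9800e-01 -2.7100e-02 -5.7900e-02]
[[-75.5 -11.9  -1.7   0.1   0.    0.1]
 [-11.6 -20.4 -12.8   0.1  -0.1  -0. ]
 [-20.3   7.2  -5.6  -0.3  -0.2  -0.1]
 [ 26.8  -2.9  13.5   0.   -0.    0. ]
 [ 20.8 -20.    6.6   0.   -0.    0. ]]
```

```bash
sed -i 's/al,s4,s6,c6,d1,a1,a2,L2,b,c,e,f=P/al,s4,s6,c6,d1,a1,a2,L2,b,c,e,f,y1,yw=P/; s/R1.apply(\[a1,0,0\])/R1.apply([a1,y1,0])/; s/Rw.apply(\[e,0,f\])/Rw.apply([e,yw,f])/; s/P\[5:11\]/P[5:14]/; s/.05,.15\])/.05,.15,.03,.03])/' kin.py; python3 kin.py
python3 - <<'E'
from h import *
from kin import *
P=np.load("P.npy"); q0=observe()["qpos"]
for flip in (0,1):
  R=RG*Rn.from_euler("z",np.pi*flip)
  for off in (.0085,.03,.06,.1): print(flip,off,*[np.round(v,4) for v in ik(VIAL-R.apply([0,0,.047+off]),R,P,q0)])
E
```

```text
3.393843625904898e-07 [ 1.0000e-04  1.0000e+00  1.0000e+00  1.5708e+00  2.2370e-01  1.0000e-04
  1.4000e-03  5.0450e-01  4.6900e-02  3.8010e-01  1.1000e-03  2.5060e-01
  7.7700e-02 -1.3000e-03]
[[-0.  -0.  -0.   0.1  0.   0.1]
 [-0.   0.1 -0.   0.1 -0.1 -0. ]
 [ 0.1 -0.   0.  -0.4 -0.1 -0.1]
 [-0.  -0.1 -0.   0.  -0.   0. ]
 [ 0.   0.   0.1  0.  -0.   0. ]]
0 0.0085 [ 0.4349  0.4417  2.1466 -1.      0.28    2.8139] 0.0223
0 0.03 [ 0.4419  0.3867  2.1783 -1.      0.28    2.8154] 0.0176
0 0.06 [ 0.4522  0.3074  2.2206 -1.      0.28    2.817 ] 0.0114
0 0.1 [ 0.4672  0.197   2.2732 -1.      0.28    2.8179] 0.0046
1 0.0085 [0.3689 0.4612 2.3067 3.6075 0.28   1.2863] 0.0003
1 0.03 [0.3849 0.4076 2.3334 3.6832 0.28   1.2226] 0.0011
1 0.06 [0.4205 0.3304 2.3598 3.8885 0.28   1.0446] 0.003
1 0.1 [ 0.4672  0.197   2.2732 -1.      0.28   -0.3237] 0.0046
```

Run:
```python
from h import *
from kin import *
P=np.load("P.npy"); q0=observe()["qpos"]
u=Rn.from_euler("z",BY).apply([np.cos(np.radians(35)),0,np.sin(np.radians(35))])
for lean in (32,29,26,23,20):
  R=Rn.from_euler("xyz",[np.pi,-np.radians(lean),BY])
  for off in (.0085,.04,.08,.12): print(lean,off,*[np.round(v,4) for v in ik(VIAL-.008*u-R.apply([0,0,.047+off]),R,P,q0)])
```

```text
32 0.0085 [ 0.437   0.4461  2.1532 -1.      0.28    2.8146] 0.0161
32 0.04 [ 0.4468  0.3643  2.1973 -1.      0.28    2.816 ] 0.0104
32 0.08 [ 0.4534  0.2538  2.2437 -0.9292  0.28    2.7405] 0.0048
32 0.12 [ 0.4278  0.1295  2.2709 -0.6092  0.28    2.3915] 0.0008
29 0.0085 [ 0.4353  0.447   2.1497 -1.      0.28    2.8093] 0.0105
29 0.04 [ 0.4183  0.3577  2.1725 -0.7418  0.28    2.5303] 0.0063
29 0.08 [ 0.3998  0.2428  2.2102 -0.5201  0.28    2.2873] 0.0016
29 0.12 [ 0.3931  0.1274  2.2424 -0.3853  0.2974  2.1418] 0.0
26 0.0085 [ 0.3843  0.4358  2.1168 -0.5393  0.28    2.3029] 0.006
26 0.04 [ 0.3757  0.3509  2.1521 -0.4318  0.28    2.1849] 0.0023
26 0.08 [ 0.369   0.2407  2.1952 -0.3345  0.28    2.0783] 0.0
26 0.12 [ 0.3789  0.1363  2.1882 -0.2525  0.3834  1.9993] 0.0
23 0.0085 [ 0.355   0.4328  2.1068 -0.3359  0.28    2.0754] 0.0019
23 0.04 [ 0.3517  0.3498  2.1424 -0.2813  0.28    2.0159] 0.0001
23 0.08 [ 0.357   0.2475  2.1491 -0.2157  0.3578  1.9512] 0.0
23 0.12 [ 0.3659  0.1502  2.134  -0.1741  0.4694  1.9126] 0.0
20 0.0085 [ 0.3373  0.4326  2.1014 -0.2226  0.28    1.9486] 0.0001
20 0.04 [ 0.3407  0.3547  2.1086 -0.1816  0.3394  1.9084] 0.0
20 0.08 [ 0.3472  0.2592  2.0992 -0.1457  0.4436  1.8749] 0.0
20 0.12 [ 0.3542  0.1683  2.0797 -0.1233  0.5537  1.8547] 0.0
```

```bash
cat >> h.py <<'E'
from kin import ik,fk
P=np.load("P.npy")
U=Rn.from_euler("z",BY).apply([np.cos(np.radians(35)),0,np.sin(np.radians(35))])
GR=VIAL-.012*U
RG=Rn.from_euler("xyz",[np.pi,-np.radians(19.5),BY])
E
python3 - <<'E'
from h import *
s=observe();print(np.round(s["qvel"],3)); q0=s["qpos"]
for off in (.0105,.05,.09): 
  go(GR,RG,off); print(*[np.round(v,4) for v in ik(GR-RG.apply([0,0,.047+off]),RG,P,q0)])
E
```

```text
[-0.195 -0.481 -0.149  0.57   0.527 -1.231]
shift [ 26.3   8.1 127.1] turn [ 1.53 -4.07  0.49] tcp [0.4224 0.2133 0.1053]
[ 0.3373  0.4296  2.1078 -0.2137  0.28    1.9402] 0.0
shift [29.1  9.1 87.7] turn [ 1.53 -4.07  0.49] tcp [0.4094 0.2111 0.1426]
[ 0.3425  0.3326  2.1095 -0.1652  0.3687  1.8934] 0.0
shift [31.9 10.2 47.8] turn [ 1.53 -4.07  0.49] tcp [0.3962 0.2089 0.1803]
[ 0.3489  0.2381  2.0969 -0.1345  0.4753  1.8651] 0.0
```

Call:
arm_command:
  series:
    - {"x": 0,"y": 0,"z": 0,"rx": 0,"ry": 0,"rz": 0}
    - {"x": 0,"y": 0,"z": 0,"rx": 0,"ry": 0,"rz": 0}
    - {"x": 0,"y": 0,"z": 0,"rx": 0,"ry": 0,"rz": 0}

```text
time: 6.55
tool_pos: [0.3458, 0.2128, 0.2099]
tool_rot: [3.112, -0.411, 0.172]
contact_force: [0.1, 0.2, -0.4]
opening: 0.0321
grip_force: 0.0
```

```bash
sed -i 's/radians(19.5)/radians(18.5)/' h.py
python3 - <<'E'
from h import *
s=observe();print(np.round(s["qvel"],3),np.round(s["qpos"],3)); q0=s["qpos"]
for off in (.0105,.05,.09): 
  go(GR,RG,off); print(*[np.round(v,4) for v in ik(GR-RG.apply([0,0,.047+off]),RG,P,q0)])
E
```

```text
[ 0.004  0.008  0.001  0.005  0.001 -0.009] [ 0.449  0.106  2.183 -0.302  0.482  2.096]
shift [ 28.5   8.9 126.5] turn [ 1.53 -5.05  0.33] tcp [0.4233 0.2134 0.1056]
[ 0.3343  0.4309  2.098  -0.1836  0.2989  1.908 ] 0.0
shift [31.9 10.  87.2] turn [ 1.53 -5.05  0.33] tcp [0.4109 0.2114 0.1431]
[ 0.3397  0.336   2.0941 -0.144   0.397   1.8705] 0.0
shift [35.5 11.1 47.3] turn [ 1.53 -5.05  0.33] tcp [0.3984 0.2093 0.181 ]
[ 0.3457  0.2434  2.0799 -0.1191  0.5033  1.8477] 0.0
```

Call:
arm_command:
  series:
    - {"x": 35.5,"y": 11,"z": 20,"rx": 1.5,"ry": -5,"rz": 0.3}
    - {"x": 35.5,"y": 11,"z": 47,"rx": 1.5,"ry": -5,"rz": 0.3}
    - {"x": 32,"y": 10,"z": 87,"rx": 1.5,"ry": -5,"rz": 0.3}
    - {"x": 32,"y": 10,"z": 87,"rx": 1.5,"ry": -5,"rz": 0.3}
    - {"x": 32,"y": 10,"z": 87,"rx": 1.5,"ry": -5,"rz": 0.3}

```text
time: 7.05
tool_pos: [0.4103, 0.2113, 0.1429]
tool_rot: [3.14, -0.321, 0.165]
contact_force: [0.5, -0.3, -0.1]
opening: 0.0321
grip_force: 0.0
```

Run:
```python
from h import *
go(GR,RG,.0105)
p=read_camera("top"); cv2.imwrite("pics/t3.png",cv2.resize(p["pixels"][170:300,80:260],None,fx=4,fy=4,interpolation=cv2.INTER_CUBIC))
```

```text
shift [ 0.8  0.  39.5] turn [0.06 0.13 0.08] tcp [0.4233 0.2134 0.1056]
```

View pics/t3.png

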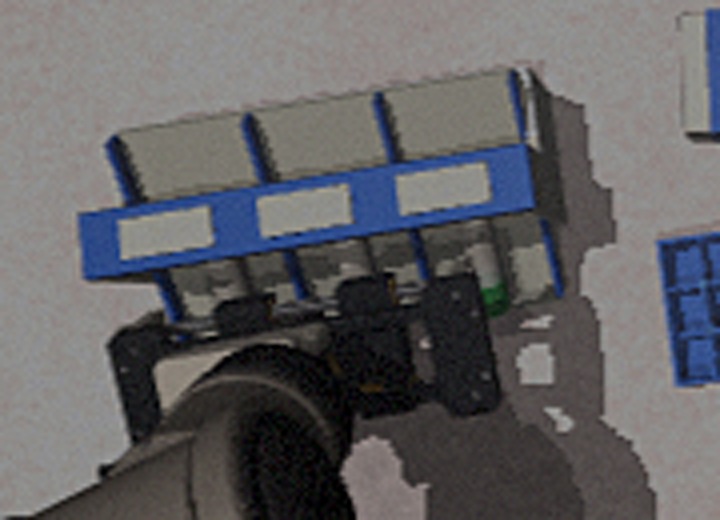

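The gripper is in line with the bin, and its body (110–495 px) stays clear of the label rail. Now descending on the red vial in the middle bay.

Call:
arm_command:
  series:
    - {"x": 0.5,"y": 0,"z": 15,"rx": 0,"ry": 0,"rz": 0}
    - {"x": 0.5,"y": 0,"z": 28,"rx": 0,"ry": 0,"rz": 0}
    - {"x": 0.5,"y": 0,"z": 39,"rx": 0,"ry": 0,"rz": 0}
    - {"x": 0.5,"y": 0,"z": 39,"rx": 0,"ry": 0,"rz": 0}

```text
time: 7.5
tool_pos: [0.424, 0.2137, 0.1076]
tool_rot: [3.141, -0.325, 0.166]
contact_force: [0.2, -0.5, -0.0]
opening: 0.0318
grip_force: 0.0
```

Call:
arm_command:
  series:
    - {"x": 0,"y": 0,"z": 0,"rx": 0,"ry": 0,"rz": 0}
    - {"x": 0,"y": 0,"z": 0,"rx": 0,"ry": 0,"rz": 0}
    - {"x": 0,"y": 0,"z": 0,"rx": 0,"ry": 0,"rz": 0}
    - {"x": 0,"y": 0,"z": 0,"rx": 0,"ry": 0,"rz": 0}
    - {"x": 0,"y": 0,"z": 0,"rx": 0,"ry": 0,"rz": 0}
    - {"x": 0,"y": 0,"z": 0,"rx": 0,"ry": 0,"rz": 0}
  hand: 10
  squeeze: 15

```text
time: 8.1
tool_pos: [0.4243, 0.2136, 0.1078]
tool_rot: [3.141, -0.326, 0.165]
contact_force: [-2.4, -0.0, 6.4]
opening: 0.0173
grip_force: 15.0
```

Call:
arm_command:
  series:
    - {"x": 0,"y": 0,"z": 0,"rx": 0,"ry": 0,"rz": 0}
    - {"x": 0,"y": 0,"z": 0,"rx": 0,"ry": 0,"rz": 0}
    - {"x": 0,"y": 0,"z": 0,"rx": 0,"ry": 0,"rz": 0}
    - {"x": 0,"y": 0,"z": 3,"rx": 0,"ry": 0,"rz": 0}
    - {"x": 0,"y": 0,"z": 5,"rx": 0,"ry": 0,"rz": 0}
    - {"x": 0,"y": 0,"z": 5,"rx": 0,"ry": 0,"rz": 0}
  hand: 30

```text
time: 8.7
tool_pos: [0.4256, 0.2137, 0.102]
tool_rot: [3.141, -0.324, 0.165]
contact_force: [0.0, 0.1, -0.4]
opening: 0.0304
grip_force: 0.0
```

Call:
arm_command:
  series:
    - {"x": 0,"y": 0,"z": 0,"rx": 0,"ry": 0,"rz": 0}
    - {"x": 0,"y": 0,"z": 0,"rx": 0,"ry": 0,"rz": 0}
    - {"x": 0,"y": 0,"z": 0,"rx": 0,"ry": 0,"rz": 0}
    - {"x": 0,"y": 0,"z": 0,"rx": 0,"ry": 0,"rz": 0}
    - {"x": 0,"y": 0,"z": 0,"rx": 0,"ry": 0,"rz": 0}
  hand: 10

```text
time: 9.2
tool_pos: [0.4256, 0.2137, 0.1024]
tool_rot: [3.141, -0.325, 0.165]
contact_force: [-0.4, 1.0, 0.7]
opening: 0.0178
grip_force: 15.0
```

Run:
```python
from h import *
go(GR,RG,.0075); print(observe()["qpos"])
```

```text
shift [-1.2 -0.1 -0.8] turn [ 0.01 -0.1   0.06] tcp [0.4242 0.2136 0.1028]
[ 0.33320228  0.44019901  2.09834808 -0.19132674  0.28769096  1.91391816]
```

Call:
arm_command:
  series:
    - {"x": 0,"y": 0,"z": -10,"rx": 0,"ry": 0,"rz": 0}
    - {"x": 0,"y": 0,"z": -25,"rx": 0,"ry": 0,"rz": 0}
    - {"x": 0,"y": 0,"z": -50,"rx": 0,"ry": 0,"rz": 0}
    - {"x": 0,"y": 0,"z": -80,"rx": 0,"ry": 0,"rz": 0}
    - {"x": 0,"y": 0,"z": -110,"rx": 0,"ry": 0,"rz": 0}
    - {"x": 0,"y": 0,"z": -110,"rx": 0,"ry": 0,"rz": 0}
    - {"x": 0,"y": 0,"z": -110,"rx": 0,"ry": 0,"rz": 0}

```text
time: 9.9
tool_pos: [0.391, 0.2081, 0.2076]
tool_rot: [3.142, -0.327, 0.165]
contact_force: [-0.1, 0.1, -0.7]
opening: 0.0173
grip_force: 15.0
```

```bash
cat >> h.py <<'E'
# vial held: centre in tool frame, its axis raised DEV about tool y
DEV=np.radians(35-18.6)
RP=Rn.from_euler("xyz",[np.pi,DEV,TY])
TC=RG.inv().apply(VIAL-np.array([.4256,.2137,.1022])); 
def place(h):
    "TCP that puts the vial centre at PAD + h"
    return PAD+[0,0,h]-RP.apply(TC)
E
python3 - <<'E'
from h import *
s=observe(); q0=s["qpos"]; t,R0=pos(); print(np.round(t,4),np.round(q0,3),np.round(TC,4))
tl=place(0)
for h in (.12,.03,.002):
  w=place(h); print(h,np.round(w,4),np.round(R0.inv().apply(w-t)*1000,1),np.round((R0.inv()*RP).as_rotvec(degrees=True),2),*[np.round(v,3) for v in ik(w,RP,P,q0)])
print(np.round(R0.inv().apply(np.array([.40,-.02,.32])-t)*1000,1))
p=read_camera("top"); r=trace(p,"vial_red"); print([(x["confidence"],x["pixels"].sum()) for x in r])
print([(np.round(d["point"],4),d["confidence"]) for d in mark_of(p,"vial_red")[:2]], "expected",np.round(t+R0.apply(TC),4))
p=read_camera("scene"); print([(np.round(d["point"],4),d["confidence"]) for d in mark_of(p,"vial_red")[:2]])
E
```

```text
[0.391  0.2081 0.2076] [ 0.35   0.183  2.064 -0.109  0.575  1.837] [ 0.0104 -0.0001  0.0501]
0.12 [ 0.5105 -0.2465  0.206 ] [ 40.4 468.1  15.4] [ -0.45 -34.69  22.3 ] [-0.545  0.627  1.326 -0.091  1.461  1.267] 0.0
0.03 [ 0.5105 -0.2465  0.116 ] [ 11.5 468.1 100.7] [ -0.45 -34.69  22.3 ] [-0.545  0.728  1.409 -0.095  1.278  1.284] 0.0
0.002 [ 0.5105 -0.2465  0.088 ] [  2.5 468.1 127.2] [ -0.45 -34.69  22.3 ] [-0.545  0.764  1.426 -0.096  1.224  1.29 ] 0.0
[   9.   226.5 -115.6]
[]
[(array([0.4192, 0.2114, 0.1638]), 0.59)] expected [0.4165 0.2125 0.1635]
[(array([0.4137, 0.2115, 0.1614]), 0.63)]
```

Call:
arm_command:
  series:
    - {"x": 9,"y": 20,"z": -35,"rx": 0,"ry": 0,"rz": 0}
    - {"x": 9,"y": 55,"z": -70,"rx": 0,"ry": -5,"rz": 4}
    - {"x": 9,"y": 100,"z": -95,"rx": 0,"ry": -11,"rz": 8}
    - {"x": 9,"y": 145,"z": -110,"rx": 0,"ry": -17,"rz": 12}
    - {"x": 9,"y": 190,"z": -115,"rx": 0,"ry": -23,"rz": 16}
    - {"x": 10,"y": 235,"z": -110,"rx": -0.2,"ry": -29,"rz": 20}
    - {"x": 15,"y": 280,"z": -95,"rx": -0.4,"ry": -34.7,"rz": 22.3}
    - {"x": 20,"y": 325,"z": -75,"rx": -0.4,"ry": -34.7,"rz": 22.3}
    - {"x": 26,"y": 370,"z": -50,"rx": -0.4,"ry": -34.7,"rz": 22.3}
    - {"x": 32,"y": 410,"z": -25,"rx": -0.4,"ry": -34.7,"rz": 22.3}
    - {"x": 40,"y": 450,"z": 0,"rx": -0.4,"ry": -34.7,"rz": 22.3}
    - {"x": 40,"y": 468,"z": 15,"rx": -0.4,"ry": -34.7,"rz": 22.3}
    - {"x": 40,"y": 468,"z": 15,"rx": -0.4,"ry": -34.7,"rz": 22.3}
    - {"x": 40,"y": 468,"z": 15,"rx": -0.4,"ry": -34.7,"rz": 22.3}
    - {"x": 40,"y": 468,"z": 15,"rx": -0.4,"ry": -34.7,"rz": 22.3}

```text
time: 11.65
tool_pos: [0.5099, -0.2457, 0.206]
tool_rot: [3.141, 0.288, -0.218]
contact_force: [0.7, 0.2, 0.1]
opening: 0.0177
grip_force: 15.0
```

Run:
```python
from h import *
t,R0=pos(); print(np.round(t,4),np.round(observe()["tool_rot"],3))
for h in (.12,.03,.002):
  w=place(h); print(h,np.round(R0.inv().apply(w-t)*1000,1),np.round((R0.inv()*RP).as_rotvec(degrees=True),2))
print("expected",np.round(t+R0.apply(TC),4))
for c in ("top","scene"):
  p=read_camera(c); print([(np.round(d["point"],4),d["confidence"]) for d in mark_of(p,"vial_red")[:2]])
  R=cv2.Rodrigues(p["rvec"])[0]
  a=cv2.projectPoints(t+R0.apply(TC),p["rvec"],p["tvec"],p["K"],None)[0].ravel().astype(int); print(a)
  q=p["pixels"][a[1]-60:a[1]+60,a[0]-60:a[0]+60]; cv2.imwrite(f"pics/{c}4.png",cv2.resize(q,(399,399),interpolation=cv2.INTER_CUBIC))
cv2.imwrite("pics/m4.png",np.hstack([cv2.imread("pics/top4.png"),cv2.imread("pics/scene4.png")]))
```

```text
[ 0.5099 -0.2457  0.206 ] [ 3.141  0.288 -0.218]
0.12 [ 0.8  0.6 -0.2] [0.02 0.11 0.03]
0.03 [26.3  0.6 86.1] [0.02 0.11 0.03]
0.002 [ 34.3   0.6 113. ] [0.02 0.11 0.03]
expected [ 0.5058 -0.2447  0.1551]
[(array([ 0.527 , -0.2151, -0.0018]), 0.32)]
[373 210]
[(array([ 0.5048, -0.2441,  0.1529]), 0.37), (array([0.4398, 0.2938, 0.0601]), 0.29)]
[207 113]
```

View pics/m4.png

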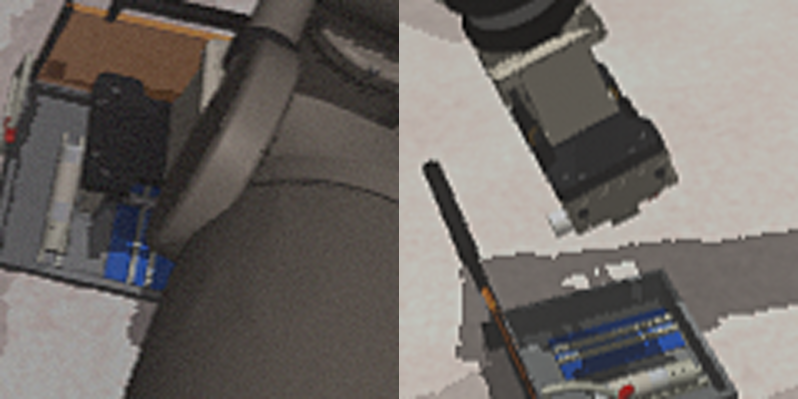

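In the scene crop the held vial's bottom end sticks out at (562,222), where it should be, and the cradle and pad below are free. Lowering now.

Call:
arm_command:
  series:
    - {"x": 13,"y": 0.6,"z": 43,"rx": 0,"ry": 0,"rz": 0}
    - {"x": 26,"y": 0.6,"z": 86,"rx": 0,"ry": 0,"rz": 0}
    - {"x": 30,"y": 0.6,"z": 99,"rx": 0,"ry": 0,"rz": 0}
    - {"x": 33,"y": 0.6,"z": 108,"rx": 0,"ry": 0,"rz": 0}
    - {"x": 33.7,"y": 0.6,"z": 111,"rx": 0,"ry": 0,"rz": 0}
    - {"x": 33.7,"y": 0.6,"z": 111,"rx": 0,"ry": 0,"rz": 0}
    - {"x": 33.7,"y": 0.6,"z": 111,"rx": 0,"ry": 0,"rz": 0}

```text
time: 12.55
tool_pos: [0.511, -0.2472, 0.0908]
tool_rot: [3.141, 0.287, -0.218]
contact_force: [-0.8, 4.0, -0.1]
opening: 0.0178
grip_force: 15.0
```

Run:
```python
from h import *
t,R0=pos(); print(np.round(t,4))
print(np.round(R0.inv().apply(place(0)-t)*1000,1)); print("expected",np.round(t+R0.apply(TC),4))
p=read_camera("scene"); print([(np.round(d["point"],4),d["confidence"]) for d in mark_of(p,"vial_red")[:2]])
cv2.imwrite("pics/s5.png",cv2.resize(p["pixels"][85:205,140:270],None,fx=5,fy=5,interpolation=cv2.INTER_CUBIC))
```

```text
[ 0.511  -0.2472  0.0908]
[ 0.8 -0.6  4.8]
expected [ 0.5069 -0.2462  0.0398]
[]
```

View pics/s5.png

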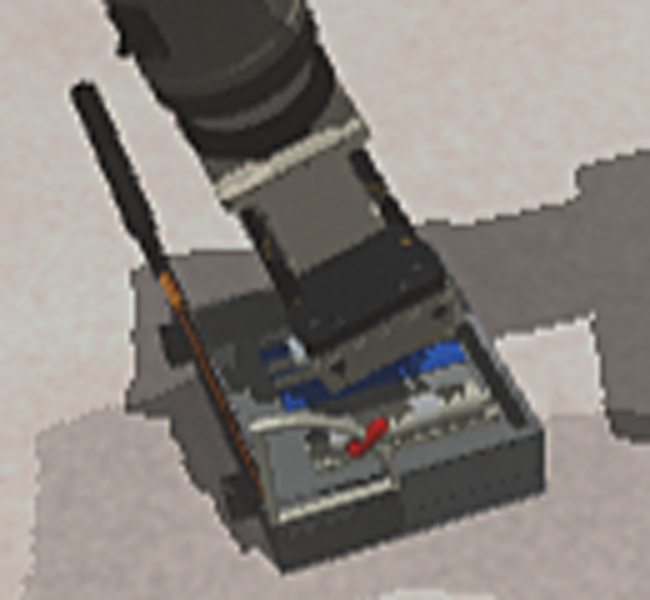

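The gripper is down in the free cradle, with the vial's end visible at (297,348). There's a 4 N sideways force, so I'll ease towards +y and lower a little.

Call:
arm_command:
  series:
    - {"x": 0,"y": -2,"z": 0,"rx": 0,"ry": 0,"rz": 0}
    - {"x": 0,"y": -2,"z": 0,"rx": 0,"ry": 0,"rz": 0}
    - {"x": 0,"y": -2,"z": 0,"rx": 0,"ry": 0,"rz": 0}

```text
time: 12.95
tool_pos: [0.5113, -0.2462, 0.09]
tool_rot: [3.14, 0.287, -0.219]
contact_force: [-0.9, -1.8, 2.2]
opening: 0.0177
grip_force: 15.0
```

Call:
arm_command:
  series:
    - {"x": 0.3,"y": 0,"z": 1,"rx": 0,"ry": 0,"rz": 0}
    - {"x": 0.6,"y": 0,"z": 2,"rx": 0,"ry": 0,"rz": 0}
    - {"x": 0.6,"y": 0,"z": 2,"rx": 0,"ry": 0,"rz": 0}

```text
time: 13.25
tool_pos: [0.5111, -0.2459, 0.0876]
tool_rot: [3.14, 0.288, -0.219]
contact_force: [-1.9, -1.2, 4.7]
opening: 0.0174
grip_force: 16.2
```

Call:
arm_command:
  series:
    - {"x": 0,"y": 0,"z": 0,"rx": 0,"ry": 0,"rz": 0}
    - {"x": 0,"y": 0,"z": 0,"rx": 0,"ry": 0,"rz": 0}
    - {"x": 0,"y": 0,"z": 0,"rx": 0,"ry": 0,"rz": 0}
    - {"x": 0,"y": 0,"z": 0,"rx": 0,"ry": 0,"rz": 0}
  hand: 32

```text
time: 13.65
tool_pos: [0.5112, -0.2455, 0.0875]
tool_rot: [3.141, 0.288, -0.218]
contact_force: [0.5, -0.1, 4.3]
opening: 0.0319
grip_force: 2.1
```

Call:
arm_command:
  series:
    - {"x": 0,"y": 0,"z": -15,"rx": 0,"ry": 0,"rz": 0}
    - {"x": 0,"y": 0,"z": -40,"rx": 0,"ry": 0,"rz": 0}
    - {"x": -30,"y": 0,"z": -75,"rx": 0,"ry": 0,"rz": 0}
    - {"x": -60,"y": 0,"z": -115,"rx": 0,"ry": 0,"rz": 0}
    - {"x": -100,"y": 0,"z": -145,"rx": 0,"ry": 0,"rz": 0}
    - {"x": -140,"y": 0,"z": -165,"rx": 0,"ry": 0,"rz": 0}
    - {"x": -140,"y": 0,"z": -165,"rx": 0,"ry": 0,"rz": 0}
    - {"x": -140,"y": 0,"z": -165,"rx": 0,"ry": 0,"rz": 0}

```text
time: 14.45
tool_pos: [0.4257, -0.2264, 0.2857]
tool_rot: [3.141, 0.287, -0.219]
contact_force: [0.5, -0.6, -0.1]
opening: 0.0318
grip_force: 0.0
```

Run:
```python
from h import *
print(np.round(observe()["tool_pos"],3))
for c in ("top","scene"):
  p=read_camera(c)
  for q in ("vial_red","pad","vial_white","cover_bar","cover_hinge"): print(c,q,[(np.round(d["point"],4).tolist(),round(d["confidence"],2)) for d in mark_of(p,q)[:1]])
  a=cv2.projectPoints(PAD,p["rvec"],p["tvec"],p["K"],None)[0].ravel().astype(int)
  q=p["pixels"][a[1]-50:a[1]+50,a[0]-50:a[0]+50]; cv2.imwrite(f"pics/{c}6.png",cv2.resize(q,(399,399),interpolation=cv2.INTER_CUBIC))
cv2.imwrite("pics/m6.png",np.hstack([cv2.imread("pics/top6.png"),cv2.imread("pics/scene6.png")]))
```

```text
[ 0.426 -0.226  0.286]
top vial_red [([0.5061, -0.2456, 0.0363], 0.43)]
top pad [([0.5093, -0.2434, 0.0215], 0.6)]
top vial_white [([0.5232, -0.1782, 0.0335], 0.7)]
top cover_bar [([0.615, -0.2341, 0.2021], 0.67)]
top cover_hinge [([0.5966, -0.2282, 0.0458], 0.63)]
scene vial_red [([0.5051, -0.2434, 0.0333], 0.68)]
scene pad [([0.5024, -0.2472, 0.0183], 0.66)]
scene vial_white [([0.5191, -0.1783, 0.036], 0.59)]
scene cover_bar [([0.6162, -0.2364, 0.2012], 0.81)]
scene cover_hinge [([0.5952, -0.2269, 0.0473], 0.61)]
```

View pics/m6.png

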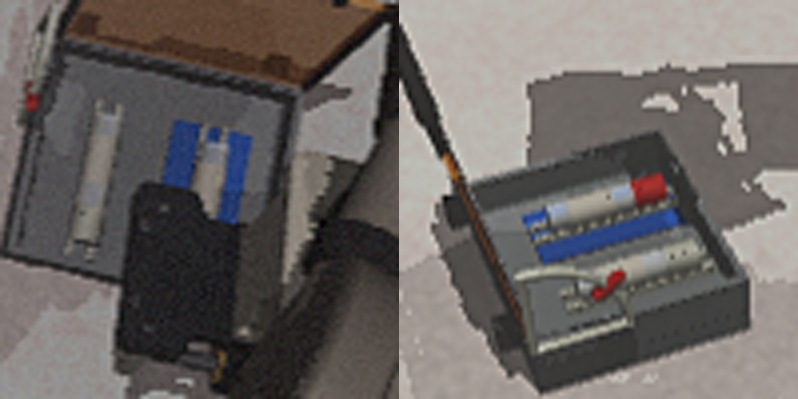

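The red vial lies on both rails over the pad, parallel to the white vial, its label at about (595,205) and its red cap at (650,187). Now the cover.

```bash
cat >> h.py <<'E'
Z=Rn.from_euler("z",TY)
def bar(a): return HINGE+Z.apply([-.155*np.cos(a),0,.155*np.sin(a)])
def RC(lam,s=1):
    zz=np.array([np.sin(lam),0,-np.cos(lam)]); x=np.array([0,s,0]); return Z*Rn.from_matrix(np.c_[x,np.cross(zz,x),zz])
def tcp(a,lam,off=.004,s=1):
    R=RC(lam,s); return bar(a)-R.apply([0,0,.047+off]),R
E
python3 - <<'E'
from h import *
q0=observe()["qpos"]; r=np.radians; print(np.round(q0,3),np.round(bar(1.718),4))
for s in (1,-1):
  q=q0
  for a,l,o in [(98.4,0,.08),(98.4,0,.004),(98.4,-8,.004),(75,10,.004),(55,20,.004),(35,30,.004),(35,40,.004),(35,50,.004),(35,30,.07),(35,40,.07),(35,50,.07)]:
    t,R=tcp(r(a),r(l),o,s); x,c=ik(t,R,P,q); print(s,a,l,o,np.round(t,3),np.round(x,3),round(c,4)); 
    if c<1e-3:q=x
E
```

```text
[-0.593  0.405  1.477 -0.105  1.529  1.215] [ 0.6174 -0.2344  0.2013]
1 98.4 0 0.08 [ 0.617 -0.234  0.328] [-0.479  0.584  1.034  0.     1.523 -0.261] 0.0
1 98.4 0 0.004 [ 0.617 -0.234  0.252] [-0.479  0.625  1.167 -0.     1.35  -0.261] 0.0
1 98.4 -8 0.004 [ 0.624 -0.236  0.252] [-0.463  0.711  1.015 -0.034  1.551 -0.242] 0.0
1 75 10 0.004 [ 0.547 -0.219  0.248] [-0.534  0.423  1.538  0.063  1.015 -0.344] 0.0
1 55 20 0.004 [ 0.491 -0.206  0.223] [-0.603  0.299  1.847  0.206  0.68  -0.525] 0.0
1 35 30 0.004 [ 0.446 -0.196  0.181] [-0.695  0.268  2.127  0.72   0.356 -1.108] 0.0
1 35 40 0.004 [ 0.439 -0.195  0.176] [-0.762  0.278  2.264  1.635  0.34  -2.073] 0.0
1 35 50 0.004 [ 0.433 -0.194  0.17 ] [-0.832  0.344  2.392  2.201  0.578 -2.713] 0.0
1 35 30 0.07 [ 0.414 -0.189  0.238] [-0.74   0.104  2.124  0.535  0.512 -0.939] 0.0
1 35 40 0.07 [ 0.398 -0.186  0.227] [-0.839  0.087  2.291  1.184  0.416 -1.653] 0.0
1 35 50 0.07 [ 0.384 -0.183  0.212] [-0.956  0.143  2.456  1.86   0.568 -2.439] 0.0
-1 98.4 0 0.08 [ 0.617 -0.234  0.328] [-0.479  0.584  1.034  0.     1.523  2.881] 0.0
-1 98.4 0 0.004 [ 0.617 -0.234  0.252] [-0.479  0.625  1.167 -0.     1.35   2.881] 0.0
-1 98.4 -8 0.004 [ 0.624 -0.236  0.252] [-0.463  0.711  1.015 -0.034  1.551  2.899] 0.0
-1 75 10 0.004 [ 0.547 -0.219  0.248] [-0.534  0.423  1.538  0.063  1.015  2.797] 0.0
-1 55 20 0.004 [ 0.491 -0.206  0.223] [-0.603  0.299  1.847  0.206  0.68   2.616] 0.0
-1 35 30 0.004 [ 0.446 -0.196  0.181] [-0.695  0.268  2.127  0.72   0.356  2.033] 0.0
-1 35 40 0.004 [ 0.439 -0.195  0.176] [-0.762  0.278  2.264  1.635  0.34   1.069] 0.0
-1 35 50 0.004 [ 0.433 -0.194  0.17 ] [-0.832  0.344  2.392  2.201  0.578  0.429] 0.0
-1 35 30 0.07 [ 0.414 -0.189  0.238] [-0.74   0.104  2.124  0.535  0.512  2.202] 0.0
-1 35 40 0.07 [ 0.398 -0.186  0.227] [-0.839  0.087  2.291  1.184  0.416  1.489] 0.0
-1 35 50 0.07 [ 0.384 -0.183  0.212] [-0.956  0.143  2.456  1.86   0.568  0.703] 0.0
```

Run:
```python
from h import *
t0,R0=pos(); t,R=tcp(1.718,0,.08)
print(np.round(R0.inv().apply(t-t0)*1000,1),np.round((R0.inv()*R).as_rotvec(degrees=True),2))
```

```text
[168.6 -33.7 -95.1] [-12.97  13.   -89.33]
```

Call:
arm_command:
  series:
    - {"x": 0,"y": 0,"z": -40,"rx": 0,"ry": 0,"rz": 0}
    - {"x": 0,"y": 0,"z": -80,"rx": -1,"ry": 1,"rz": -8}
    - {"x": 10,"y": -3,"z": -95,"rx": -2,"ry": 2,"rz": -16}
    - {"x": 25,"y": -6,"z": -95,"rx": -3.5,"ry": 3.5,"rz": -24}
    - {"x": 40,"y": -9,"z": -95,"rx": -4.6,"ry": 4.6,"rz": -32}
    - {"x": 60,"y": -12,"z": -95,"rx": -5.8,"ry": 5.8,"rz": -40}
    - {"x": 80,"y": -16,"z": -95,"rx": -7,"ry": 7,"rz": -48}
    - {"x": 100,"y": -20,"z": -95,"rx": -8.1,"ry": 8.1,"rz": -56}
    - {"x": 120,"y": -24,"z": -95,"rx": -9.3,"ry": 9.3,"rz": -64}
    - {"x": 140,"y": -28,"z": -95,"rx": -10.5,"ry": 10.5,"rz": -72}
    - {"x": 160,"y": -32,"z": -95,"rx": -11.6,"ry": 11.6,"rz": -80}
    - {"x": 168.5,"y": -33.7,"z": -95,"rx": -13,"ry": 13,"rz": -88}
    - {"x": 168.5,"y": -33.7,"z": -95,"rx": -13,"ry": 13,"rz": -89.3}
    - {"x": 168.5,"y": -33.7,"z": -95,"rx": -13,"ry": 13,"rz": -89.3}
    - {"x": 168.5,"y": -33.7,"z": -95,"rx": -13,"ry": 13,"rz": -89.3}
  hand: 44

```text
time: 16.55
tool_pos: [0.6168, -0.2345, 0.3289]
tool_rot: [3.141, 0.001, 1.349]
contact_force: [-0.5, -0.2, -0.5]
opening: 0.0438
grip_force: 0.0
```

Run:
```python
from h import *
s=observe(); print(np.round(s["qpos"],3),np.round(s["contact_force"],1))
t0,R0=pos(); t,R=tcp(1.718,0,.004)
print(np.round(R0.inv().apply(t-t0)*1000,1),np.round((R0.inv()*R).as_rotvec(degrees=True),2))
for c in("scene","top"):
  p=read_camera(c); print([(np.round(d["point"],4),d["confidence"]) for d in mark_of(p,"cover_bar")[:1]])
```

```text
[-4.790e-01  5.820e-01  1.036e+00 -1.000e-03  1.523e+00 -2.570e-01] [-0.5 -0.2 -0.5]
[ 0.2  0.5 76.6] [ 0.03  0.06 -0.19]
[(array([ 0.6179, -0.2376,  0.2002]), 0.96)]
[(array([ 0.6174, -0.2354,  0.202 ]), 0.74)]
```

Descend over the bar and grip it.

Call:
arm_command:
  series:
    - {"x": 0,"y": 0.5,"z": 35,"rx": 0,"ry": 0,"rz": 0}
    - {"x": 0,"y": 0.5,"z": 60,"rx": 0,"ry": 0,"rz": 0}
    - {"x": 0,"y": 0.5,"z": 76,"rx": 0,"ry": 0,"rz": 0}
    - {"x": 0,"y": 0.5,"z": 76,"rx": 0,"ry": 0,"rz": 0}
    - {"x": 0,"y": 0.5,"z": 76,"rx": 0,"ry": 0,"rz": 0}

```text
time: 17.25
tool_pos: [0.6179, -0.2347, 0.2532]
tool_rot: [3.14, 0.001, 1.352]
contact_force: [-0.1, -0.8, 0.2]
opening: 0.044
grip_force: 0.0
```

Call:
arm_command:
  series:
    - {"x": 0,"y": 0,"z": 0,"rx": 0,"ry": 0,"rz": 0}
    - {"x": 0,"y": 0,"z": 0,"rx": 0,"ry": 0,"rz": 0}
    - {"x": 0,"y": 0,"z": 0,"rx": 0,"ry": 0,"rz": 0}
    - {"x": 0,"y": 0,"z": 0,"rx": 0,"ry": 0,"rz": 0}
    - {"x": 0,"y": 0,"z": 0,"rx": 0,"ry": 0,"rz": 0}
    - {"x": 0,"y": 0,"z": 0,"rx": 0,"ry": 0,"rz": 0}
  hand: 4
  squeeze: 10

```text
time: 17.85
tool_pos: [0.6179, -0.2346, 0.253]
tool_rot: [3.14, 0.001, 1.352]
contact_force: [0.6, -0.1, 1.6]
opening: 0.0111
grip_force: 10.0
```

Run:
```python
from h import *
t0,R0=pos(); r=np.radians
for k in range(1,21):
  f=min(k/18,1); a=r(98.4+(35-98.4)*f); t,R=tcp(a,r(26*f),.004)
  print(np.round(R0.inv().apply(t-t0)*1000,1),np.round((R0.inv()*R).as_rotvec(degrees=True),1))
```

```text
[  0.1 -11.4  -0.5] [-1.3  0.  -0. ]
[  0.1 -22.2  -1. ] [-2.8  0.  -0. ]
[  0.1 -33.   -0.8] [-4.2  0.  -0. ]
[  0.1 -43.8  -0.1] [-5.7  0.  -0. ]
[  0.1 -54.5   1.3] [-7.1  0.  -0. ]
[  0.1 -65.2   3.2] [-8.6  0.  -0. ]
[  0.1 -75.6   5.8] [-10.   0.  -0.]
[  0. -86.   9.] [-11.5   0.   -0. ]
[  0.  -96.1  12.7] [-12.9   0.   -0. ]
[   0.  -106.    17.1] [-14.3   0.   -0. ]
[   0.  -115.6   21.9] [-15.8   0.   -0. ]
[   0.  -124.9   27.4] [-17.2   0.   -0. ]
[   0.  -133.9   33.3] [-18.7   0.   -0. ]
[   0.  -142.5   39.7] [-20.1   0.   -0. ]
[   0.  -150.7   46.6] [-21.6   0.   -0. ]
[   0.  -158.5   54. ] [-23.   0.  -0.]
[   0.  -165.9   61.7] [-24.5   0.   -0. ]
[   0.  -172.7   69.9] [-25.9   0.   -0. ]
[   0.  -172.7   69.9] [-25.9   0.   -0. ]
[   0.  -172.7   69.9] [-25.9   0.   -0. ]
```

Call:
arm_command:
  series:
    - {"x": 0,"y": -11,"z": -0.5,"rx": -1.3,"ry": 0,"rz": 0}
    - {"x": 0,"y": -22,"z": -1,"rx": -2.8,"ry": 0,"rz": 0}
    - {"x": 0,"y": -33,"z": -0.8,"rx": -4.2,"ry": 0,"rz": 0}
    - {"x": 0,"y": -44,"z": 0,"rx": -5.7,"ry": 0,"rz": 0}
    - {"x": 0,"y": -54.5,"z": 1.3,"rx": -7.1,"ry": 0,"rz": 0}
    - {"x": 0,"y": -65,"z": 3.2,"rx": -8.6,"ry": 0,"rz": 0}
    - {"x": 0,"y": -75.6,"z": 5.8,"rx": -10,"ry": 0,"rz": 0}
    - {"x": 0,"y": -86,"z": 9,"rx": -11.5,"ry": 0,"rz": 0}
    - {"x": 0,"y": -96,"z": 12.7,"rx": -12.9,"ry": 0,"rz": 0}
    - {"x": 0,"y": -106,"z": 17,"rx": -14.3,"ry": 0,"rz": 0}
    - {"x": 0,"y": -106,"z": 17,"rx": -14.3,"ry": 0,"rz": 0}
    - {"x": 0,"y": -106,"z": 17,"rx": -14.3,"ry": 0,"rz": 0}

```text
time: 19.05
tool_pos: [0.5138, -0.2111, 0.2357]
tool_rot: [2.893, -0.0, 1.352]
contact_force: [-4.6, 4.5, 6.3]
opening: 0.0112
grip_force: 10.0
```

Run:
```python
from h import *
t0,R0=pos(); r=np.radians; print(np.round(observe()["qpos"],3))
g=Z.inv().apply(t0+R0.apply([0,0,.051])-HINGE); print("bar by tool",np.round(g,4),np.degrees(np.arctan2(g[2],-g[0])),np.hypot(g[0],g[2]))
for c in("scene","top"):
  p=read_camera(c)
  for d in mark_of(p,"cover_bar")[:1]:
    g=Z.inv().apply(d["point"]-HINGE); print(c,np.round(g,4),np.degrees(np.arctan2(g[2],-g[0])),d["confidence"])
for k in range(11,19):
  f=k/18; a=r(98.4+(35-98.4)*f); t,R=tcp(a,r(26*f),.004)
  print(np.round(R0.inv().apply(t-t0)*1000,1),np.round((R0.inv()*R).as_rotvec(degrees=True),1))
```

```text
[-0.567  0.351  1.703  0.112  0.856 -0.411]
bar by tool [-0.0709  0.0004  0.1382] 62.840119192347295 0.15537974040754732
scene [-0.0722 -0.0023  0.1349] 61.83809476074049 0.59
top [-0.0724 -0.0018  0.1396] 62.580143579681874 0.72
[-0.4 -9.7  2.6] [-1.7 -0.  -0. ]
[ -0.4 -20.1   5.5] [-3.1 -0.  -0. ]
[ -0.4 -30.2   9.1] [-4.6 -0.  -0. ]
[ -0.4 -40.2  13.2] [-6. -0. -0.]
[ -0.4 -49.8  17.9] [-7.4 -0.  -0. ]
[ -0.4 -59.2  23.1] [-8.9 -0.  -0. ]
[ -0.4 -68.2  28.9] [-10.3  -0.   -0. ]
[ -0.4 -76.9  35.1] [-11.8  -0.   -0. ]
```

Call:
arm_command:
  series:
    - {"x": 0,"y": -9.7,"z": 2.6,"rx": -1.7,"ry": 0,"rz": 0}
    - {"x": 0,"y": -20,"z": 5.5,"rx": -3.1,"ry": 0,"rz": 0}
    - {"x": 0,"y": -30,"z": 9,"rx": -4.6,"ry": 0,"rz": 0}
    - {"x": 0,"y": -40,"z": 13.2,"rx": -6,"ry": 0,"rz": 0}
    - {"x": 0,"y": -50,"z": 18,"rx": -7.4,"ry": 0,"rz": 0}
    - {"x": 0,"y": -59,"z": 23,"rx": -8.9,"ry": 0,"rz": 0}
    - {"x": 0,"y": -68,"z": 29,"rx": -10.3,"ry": 0,"rz": 0}
    - {"x": 0,"y": -77,"z": 35,"rx": -11.8,"ry": 0,"rz": 0}
    - {"x": 0,"y": -77,"z": 35,"rx": -11.8,"ry": 0,"rz": 0}
    - {"x": 0,"y": -77,"z": 35,"rx": -11.8,"ry": 0,"rz": 0}
    - {"x": 0,"y": -77,"z": 35,"rx": -11.8,"ry": 0,"rz": 0}

```text
time: 20.35
tool_pos: [0.45, -0.1968, 0.1822]
tool_rot: [2.687, -0.001, 1.353]
contact_force: [-0.8, 5.2, -1.7]
opening: 0.0116
grip_force: 10.0
```

```bash
cat > ang.py <<'E'
from h import *
def ang():
  t0,R0=pos(); print(np.round(observe()["qpos"],3))
  g=Z.inv().apply(t0+R0.apply([0,0,.051])-HINGE); print("bar by tool",np.round(g,4),np.degrees(np.arctan2(g[2],-g[0])),np.hypot(g[0],g[2]))
  for c in("scene","top")*2:
    p=read_camera(c); h=mark_of(p,"cover_hinge")[:1]
    for d in mark_of(p,"cover_bar")[:1]:
      g=Z.inv().apply(d["point"]-HINGE); print(c,np.round(g,4),round(np.degrees(np.arctan2(g[2],-g[0])),1),d["confidence"],[(np.round(x["point"],4),x["confidence"]) for x in h])
  return p
if __name__=="__main__":
  ang(); t0,R0=pos(); t,R=tcp(np.radians(35),np.radians(26)); print(np.round(R0.inv().apply(t-t0)*1000,1))
E
python3 ang.py
```

```text
[-0.67   0.278  2.075  0.491  0.42  -0.865]
bar by tool [-0.1264  0.0005  0.0884] 34.96836127056546 0.1542621612578729
scene [-0.1291 -0.0007  0.0849] 33.3 0.61 [(array([ 0.5937, -0.228 ,  0.0484]), 0.58)]
top [-0.1282  0.0022  0.0878] 34.4 0.84 [(array([ 0.5955, -0.2264,  0.0495]), 0.78)]
scene [-0.128  -0.0011  0.0875] 34.4 0.59 [(array([ 0.5958, -0.2238,  0.0485]), 0.71)]
top [-0.1278 -0.0004  0.0902] 35.2 0.55 [(array([ 0.5929, -0.2297,  0.0478]), 0.62)]
[-0.5 -0.4 -0.6]
```

Call:
arm_command:
  series:
    - {"x": 0,"y": 0,"z": 0,"rx": 0,"ry": 0,"rz": 0}
    - {"x": 0,"y": 0,"z": 0,"rx": 0,"ry": 0,"rz": 0}
    - {"x": 0,"y": 0,"z": 0,"rx": 0,"ry": 0,"rz": 0}
    - {"x": 0,"y": 0,"z": 0,"rx": 0,"ry": 0,"rz": 0}
  hand: 34

```text
time: 21.35
tool_pos: [0.4502, -0.1978, 0.1829]
tool_rot: [2.684, 0.001, 1.352]
contact_force: [0.2, 0.1, 0.1]
opening: 0.0335
grip_force: 0.0
```

Call:
arm_command:
  series:
    - {"x": 0,"y": 0,"z": -15,"rx": 0,"ry": 0,"rz": 0}
    - {"x": 0,"y": 0,"z": -40,"rx": 0,"ry": 0,"rz": 0}
    - {"x": 0,"y": 0,"z": -75,"rx": 0,"ry": 0,"rz": 0}
    - {"x": 0,"y": 0,"z": -110,"rx": 6,"ry": 0,"rz": 0}
    - {"x": 0,"y": 0,"z": -140,"rx": 12,"ry": 0,"rz": 0}
    - {"x": 0,"y": 0,"z": -140,"rx": 12,"ry": 0,"rz": 0}
    - {"x": 0,"y": 0,"z": -140,"rx": 12,"ry": 0,"rz": 0}

```text
time: 22.05
tool_pos: [0.3901, -0.184, 0.3086]
tool_rot: [2.892, 0.001, 1.352]
contact_force: [0.4, 0.1, -0.2]
opening: 0.0338
grip_force: 0.0
```

Run:
```python
from ang import *
p=ang(); q=read_camera("scene")
for c,n in((p,"top"),(q,"scene")):
  print(n,[(k,np.round(mark_of(c,k)[0]["point"],3).tolist()) for k in("vial_red","vial_white","vial_green","vial_yellow","bottle","carton","rack") if mark_of(c,k)])
a=p["pixels"][120:300,280:460]; b=q["pixels"][80:230,130:280]
cv2.imwrite("pics/m7.png",np.hstack([cv2.resize(a,(399,399),interpolation=cv2.INTER_CUBIC),cv2.resize(b,(399,399),interpolation=cv2.INTER_CUBIC)]))
```

```text
[-0.685  0.045  1.88   0.131  0.996 -0.526]
bar by tool [-1.975e-01 -1.000e-04  2.111e-01] 46.91476832622371 0.2891074227877057
scene [-0.126  -0.0016  0.088 ] 34.9 0.59 [(array([ 0.5945, -0.2278,  0.0471]), 0.93)]
top [-0.1301 -0.0005  0.0874] 33.9 0.72 [(array([ 0.5916, -0.23  ,  0.0453]), 0.62)]
scene [-0.1267  0.001   0.0879] 34.7 0.59 [(array([ 0.5929, -0.2265,  0.049 ]), 0.79)]
top [-0.127   0.0026  0.0908] 35.6 0.69 [(array([0.4384, 0.2907, 0.0589]), 0.68)]
top [('vial_red', [0.504, -0.243, 0.039]), ('vial_white', [0.524, -0.18, 0.036]), ('vial_green', [0.464, 0.141, 0.059]), ('vial_yellow', [0.509, -0.244, 0.019]), ('bottle', [0.668, 0.024, -0.0]), ('carton', [0.575, -0.0, 0.002]), ('rack', [0.427, 0.011, -0.001])]
scene [('vial_white', [0.518, -0.178, 0.037]), ('vial_green', [0.465, 0.142, 0.054]), ('vial_yellow', [0.44, 0.296, 0.056]), ('carton', [0.578, -0.001, -0.001]), ('rack', [0.432, 0.008, 0.004])]
```

View pics/m7.png

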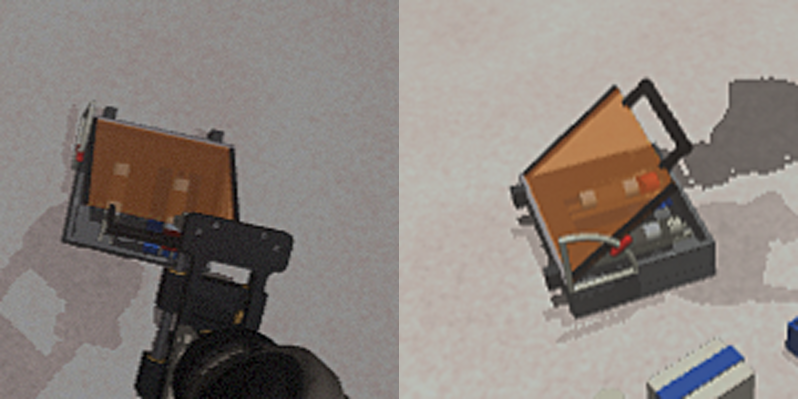

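The cover stands in line with the red mark at (622,245), at about 34.8 degrees. The red vial still lies in its cradle under it, and nothing else has moved.

```bash
python3 -c "from cell import *; print(hand_in())"
```

```text
the job is handed in; nothing more can be done
None
```

The job is handed in: the red-capped vial lies on the two rails in the middle of the blue pad, the cover stands at about 35 degrees by camera measurement, and the other vials, bottle, carton and rack are where they were.

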